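Stop the first-aid stand rocking

TASK

The square aluminium stand on the bench leans and rocks because its screw foot is turned in too far. Turn the black knob clockwise until the stand sits level with all four feet on the bench and no longer rocks, then let go; leave the stand where it is with the tin still on it, and do not disturb the other things.

Things in the scene. Friction and masses are not known exactly. Their poses are not given: they have to be found in the camera images.
- stand: Loose aluminium stand, 190 x 190 mm, about 1.2 kg, on four ball-ended rubber feet (12 mm radius) at (+-70, +-70) mm. Origin: centre of the square, in the plane of the three fixed soles (bench level when the stand is level); z is square to the plate. Plate top at z = 42 mm, rim 6 mm high. Knob and screw foot at (+70, +70) mm; at the start the stand leans to that corner.
- knob (a joint): Turn of the black knob, rad, growing clockwise seen from above; 0 when the screw foot is as long as the fixed feet (stand level). Starts between -3.1 and -1.5; stops at -4.2 and 2.8. Thread 16 mm per turn (2.55 mm per rad, clockwise pushes the foot out). Needs about 0.1 N m, stays where left. A white stripe on its top points straight away from the plate's centre, along the diagonal, at 0.
- knob_grip (a point): Point on the knob's axis at the height to grip, (70, 70, 74) mm in the stand's frame. The knob is a cylinder 44 mm in diameter from 56 to 88 mm above the stand's origin plane, on a 30 mm collar; any grip direction will do. It keeps its height over the plate, but while the stand still leans, this corner of the stand rises 2.55 mm per rad turned.
- foot_a (a point): Sole of the fixed foot at (70, -70, 0) mm in the stand's frame.
- foot_b (a point): Sole of the fixed foot at (-70, -70, 0) mm, opposite the knob; raised at the start.
- foot_c (a point): Sole of the fixed foot at (-70, 70, 0) mm.
- foot_d (a point): Sole of the screw foot under the knob, at (70, 70) mm in the stand's frame; 4 to 8 mm too short at the start. Screwed out too far, it lifts another foot and the stand rocks the other way.
- tin: Closed round aluminium tin, 68 mm in diameter, 30 mm high, loose on the stand's plate. Origin: centre of its underside.
- tray: Stainless steel tray 160 x 220 x 30 mm on the bench, left of the stand. Origin: centre of its underside. To be left alone.
- splint: Blue finger splint, a channel 90 x 30 x 14 mm, lying in the tray. Origin: centre of its underside. To be left alone.
- jar: Closed blue jar, 70 mm in diameter, 100 mm high, on the bench. Origin: centre of its underside. To be left alone.
- torch: White torch 136 mm long, 36 mm thick, lying along its x. Origin: on its underside, mid-length. To be left alone.
- carton: Cardboard carton 100 x 70 x 50 mm. Origin: centre of its underside. To be left alone.
- cup: White cup 70 mm wide, 80 mm high. Origin: centre of its underside. To be left alone.
Not all that is in view belongs to the job. Several things have the shape of the tin; the one meant has the colours described above.

How it is judged:
At the end, for the whole second after the job is handed in: The soles of all four feet are less than 1.5 mm above the bench (so the stand is level and does not rock), the stand is still and within 60 mm of where it began, and the tin stands upright on its plate (height (world z) of each of foot_a, foot_b, foot_c, foot_d below 0.0015 m and angle between stand's own z axis and vertical below 0.03 rad and linear speed of stand below 0.01 m/s and distance of stand from where it was at the start of the episode below 0.06 m and z of tin in the frame of stand between 0.035 and 0.05 m and angle between tin's own z axis and vertical below 0.1 rad); the robot touches nothing.
It fails at once if the stand is tipped more than about 11 degrees (angle between stand's own z axis and vertical above 0.2 rad).
It fails at once if the tin leaves the stand (z of tin in the frame of stand below 0.03 m).
It fails at once if another thing on the bench is moved more than 30 mm (distance of any of tray, splint, jar, torch, carton, cup from where it was at the start of the episode above 0.03 m).
It also fails if it takes over 45 s, if anything falls off the work surface, if the arm or the gripper's body presses on something with over 40 N, if the wrist force passes 120 N, or if a joint passes its speed limit or range.

ROBOT

A 7-joint arm with a two-finger parallel gripper is mounted at the origin on the work surface. World frame = base frame: x ahead of the robot, y to its left, z up, the work surface at z = 0. Lengths are in m, angles in rad, forces in N, time in s.
With the tool pointing down it reaches from about 0.425 to 0.925 m from the base axis. Payload 6.8 kg.
Tool frame: the origin (TCP) lies on the centre line of the jaws, within the pads' length; the fingertips stand bot.finger_overhang ahead of it and the grasp point (between the pads) lies 3 mm ahead of it (bot.finger_overhang is the distance from the TCP to the fingertips, in m); z points along the fingers, y is the direction in which the jaws open and shut (so a half turn about z gives the same grasp; the last joint's range is limited). The gripper opens to 85 mm and grips with 20 to 120 N. Pads are 22 mm wide; open, the fingers measure 114 mm over their backs; the gripper's body (76 mm by 85 mm) begins 54 mm behind the grasp point. The pads swing forward as they close: fully open they stand 13 mm farther back than shut.
Start: joints at [-1.452, 0.477, 0.022, 1.555, -0.011, 1.109, -0.083], TCP at [0.152, 0.658, 0.253] pointing down, gripper open.
Joint ranges: [-2.96, 2.96], [-0.34, 2.1], [-1.41, 1.46], [0.24, 2.44], [-1.37, 4.51], [0.17, 1.92], [-2.96, 2.96]. Speed limits (rad/s): [2.39, 2.39, 3.14, 3.14, 3.14, 3.14, 3.14].

INTERFACE

Orientations are given as a unit quaternion [w, x, y, z].
In Python, from station import bot gives the robot as it stands.
- The arm moves only by the tool drive_tool, never from a script. Its argument "increments" is text: rows parted by semicolons, each of 4 numbers parted by spaces: the shift along the world's x, y, z in m, then the turn about the world's z in rad. In form: tx ty tz spin; .... A call has 1 to 12 rows; each row shifts and turns the commanded pose from where the row before left it; what a row does not reach is not made up. A row lasts 1/12 s, in which the tool goes at most 41.7 mm and 7.16 degrees, less where a joint would pass 70% of its speed; a pose out of reach is approached as far as the arm can. A call is refused whole if a number of a shift passes 0.0417 or a number of a turn 0.125, either way. A call with a gripper value outside its range is refused whole. "grip" is the opening, from 0 (shut) to 1 (fully open), set as the call begins (left out, the last holds). The fingers move at their own pace and stop on an object; "squeeze" is the grip in N (left out, the last holds). Time passes only in rows, so rows that do not move let the fingers close. It gives the time, the measured TCP pose, the force and the opening at its end, in the units of the state.
- bot.get_obs(): the state, without advancing time (a new reading comes with each control period).
- bot.read_camera(name): name is "side" or "top"; returns the picture (480x640x3 uint8, red, green, blue); there is no depth.
- bot.calibration(name): a dict with "fx", "fy", "cx", "cy" (pixels), "camera_from_world" (4x4, takes a point from world to camera coordinates). Camera axes: x right, y down, z forward; pixel columns grow to the right and rows downward; lengths in m; the calibration is good to about 2 mm. A picture is of the moment at which its call begins. calibration takes no time and is no camera call.
- bot.hand_in(): hands the job in, once; it reports no verdict.
The state is a dict: "t": time; "q": joint angles; "joint_vel": joint speeds; "joint_torque": joint torques, N m; "eef_pos": TCP position; "tool_rot": TCP orientation; "contact_force": force on the tool from outside, world axes, zero at the start; "torque": the same for the moment, N m; "gripper_width": opening from 0.0 (shut) to 1.0 (fully open).
Only numpy, scipy, OpenCV 4.12 (cv2) and the standard library are available. Lean on these libraries where they do the work, as an engineer would, in place of code of your own. Each camera call takes 0.05 s, during which the arm holds its last target.

## Working session

There is one attempt and no reset: what is moved stays moved. The work goes in short steps, Python scripts to look and compute and a tool call to move; the robot and the scene stay as the last step left them, time stands still between calls to the robot, and variables do not carry over. Pictures are saved under pics/ and viewed, and the job is handed in when it is done.

Besides the shell and the picture viewer there is one more tool, called after "Request:" as a command line: name --argument value ..., lists and objects as JSON in quotes. drive_tool: Moves the arm, as the interface text tells. Its arguments: {"type":"object","properties":{"increments":{"type":"string"},"grip":{"type":"number"},"squeeze":{"type":"number"}},"required":["increments"]}

```bash
mkdir -p pics; ls
python3 - <<'E'
from station import bot
import cv2
for n in("side","top"):
    cv2.imwrite(f"pics/{n}0.png",bot.read_camera(n)[:,:,::-1])
    c=bot.calibration(n);print(n,c)
o=bot.get_obs();print(o,bot.finger_overhang)
E
```

```text
pics
side {'fx': 587.4256277602185, 'fy': 587.4256277602185, 'cx': 322.9301088573345, 'cy': 239.53271875746887, 'camera_from_world': array([[ 0.77757837, -0.62860972, -0.01488949, -0.393222  ],
       [-0.42313787, -0.50560433, -0.75187672,  0.27394581],
       [ 0.46510883,  0.59094339, -0.65913557,  1.28313486],
       [ 0.        ,  0.        ,  0.        ,  1.        ]])}
top {'fx': 464.43360749603, 'fy': 464.43360749603, 'cx': 322.2408721736632, 'cy': 240.91051260541153, 'camera_from_world': array([[ 0.0239634 , -0.9996825 ,  0.00778873, -0.00467328],
       [-0.99815444, -0.02436017, -0.05562644,  0.5031506 ],
       [ 0.05579852, -0.00644135, -0.99842127,  1.22632594],
       [ 0.        ,  0.        ,  0.        ,  1.        ]])}
{'t': 0.1, 'q': array([-1.45207356,  0.47772455,  0.02234761,  1.55631749, -0.01149401,
        1.10929898, -0.08311143]), 'joint_vel': array([ 0.00052887, -0.00111786, -0.0009154 , -0.00145595, -0.00117977,
       -0.00079789,  0.00217439]), 'joint_torque': array([ 3.40976891e-03, -5.97758675e+01,  1.61319852e+00, -2.81953669e+01,
        1.27932787e-02,  4.95958739e-03,  9.65432577e-06]), 'eef_pos': array([0.15169899, 0.65723948, 0.25243306]), 'tool_rot': array([-2.92236895e-05,  1.13164793e-01,  9.93575902e-01, -8.09513716e-04]), 'contact_force': array([ 0.49037663, -0.30749267, -0.83034991]), 'torque': array([ 0.00644923, -0.02501623,  0.00654963]), 'gripper_width': 0.9989998522783439} 0.022
```

View pics/top0.png

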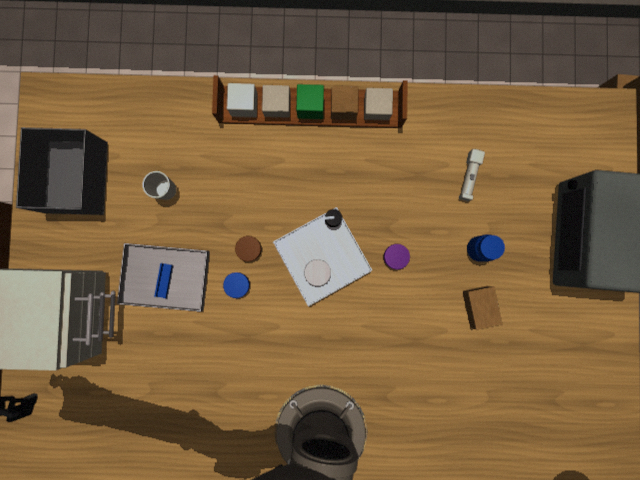

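View pics/side0.png

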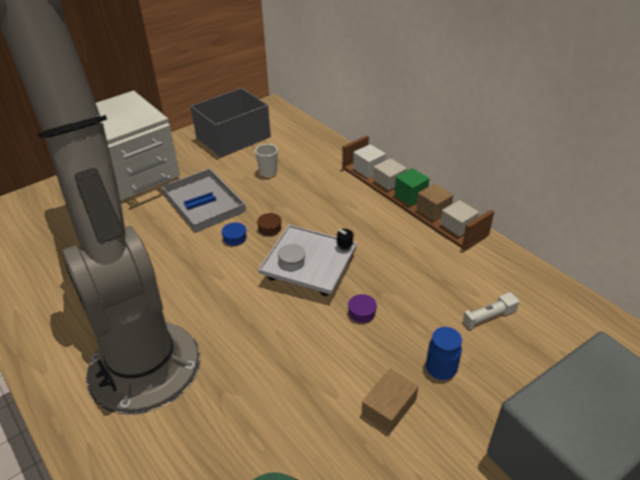

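The top view shows the stand's plate with corners near (274,241), (338,210), (371,270) and (310,305). The knob is at about (334,218) and the light tin at about (318,272). Next I'll enlarge the knob.

```bash
cat > h.py <<'E'
import numpy as np,cv2
from station import bot
def ray(n,u,v):
    c=bot.calibration(n);T=c["camera_from_world"];R=T[:3,:3];t=T[:3,3]
    return -R.T@t, R.T@np.array([(u-c["cx"])/c["fx"],(v-c["cy"])/c["fy"],1])
def onz(n,u,v,z):
    o,d=ray(n,u,v);return o+d*(z-o[2])/d[2]
def two(a,b):
    (o1,d1),(o2,d2)=ray("top",*a),ray("side",*b)
    s=np.linalg.lstsq(np.c_[d1,-d2],o2-o1,rcond=None)[0]
    p,q=o1+d1*s[0],o2+d2*s[1];return (p+q)/2,np.linalg.norm(p-q)
def proj(n,p):
    c=bot.calibration(n);T=c["camera_from_world"];q=T[:3,:3]@np.array(p)+T[:3,3]
    return c["fx"]*q[0]/q[2]+c["cx"],c["fy"]*q[1]/q[2]+c["cy"]
E
python3 - <<'E'
from h import *
t=cv2.imread("pics/top0.png");s=cv2.imread("pics/side0.png")
a=cv2.resize(t[195:315,265:385],(600,600),interpolation=cv2.INTER_CUBIC)
cv2.imwrite("pics/t0c.png",a)
a=np.hstack([cv2.resize(t[203:233,319:349],(400,400),interpolation=cv2.INTER_CUBIC),cv2.resize(s[222:257,327:362],(400,400),interpolation=cv2.INTER_CUBIC)])
cv2.imwrite("pics/k0c.png",a)
g=t.max(2)
print(g[207:231,322:346])
# plate mask: grey bright
hsv=cv2.cvtColor(t,cv2.COLOR_BGR2HSV)
m=((hsv[...,1]<45)&(hsv[...,2]>120)).astype(np.uint8);m[:200]=0;m[315:]=0;m[:,:265]=0;m[:,380:]=0
c=max(cv2.findContours(m,0,2)[0],key=cv2.contourArea)
r=cv2.minAreaRect(c);print(r,cv2.boxPoints(r))
E
```

```text
[[154 153 156 157 156 156 154 153 153 157 152 154 152 166 168 161 155 153
  152 154 154 153 154 150]
 [150 148 150 149 148 150 148 149 149 145 127 128 141 136 163 172 141 143
  142 143 145 144 150 149]
 [142 141 140 141 138 143 138 119 102  88  73  82  90  71 104 139 148 135
  136 137 137 139 137 137]
 [147 144 142 142 142 133  94  62  46  37  40  34  37  33  39  75 102 111
  140 136 138 140 138 138]
 [153 152 149 149 138  94  49  37  37  41  38  36  33  35  35  35  36  77
  129 143 146 143 144 143]
 [155 153 155 145 120  50  37  40  35  40  39  37  41  35  36  33  37  45
   92 149 148 150 147 149]
 [146 153 167 155  73  44  41  38  44  36  35  40  39  33  38  32  33  37
   61 122 151 148 149 144]
 [160 163 138 115  43  44  38  41  39  40  37  39  39  40  40  35  31  39
   45  84 145 145 146 145]
 [144 167 155  63  44  40  42  40  43  36  43  53  40  40  33  38  37  31
   33  55 112 143 141 141]
 [127 181 178 115  83  96 120 129 153 152 155 143  77  42  36  36  41  36
   35  42  93 144 142 144]
 [172 196 192 176 165 172 179 181 195 194 193 179  97  38  39  40  39  37
   37  46  99 14
[... 817 characters left out ...]
]
 [196 189 193 193 177  82  64  39  10   3   0   7   4  18  32  49  73  87
  120 193 188 189 184 147]
 [196 190 189 191 186 145  85  73  63  62  62  64  63  63  69  77  81 106
  167 190 191 191 188 185]
 [195 190 191 190 191 186 150  87  83  86  81  83  85  84  85  83 103 163
  188 187 190 189 187 191]
 [191 194 191 190 191 195 186 161 144  88  86  82  82  76 104 158 163 189
  186 189 191 194 190 192]
 [191 197 193 192 192 193 195 196 184 161 158 154 153 152 165 189 189 187
  187 189 190 193 189 192]]
((322.2358703613281, 255.924560546875), (73.72059631347656, 73.52633666992188), 60.945396423339844) [[272.19815 241.55663]
 [336.4717  205.84909]
 [372.2736  270.29248]
 [308.00003 306.00003]]
```

View pics/k0c.png

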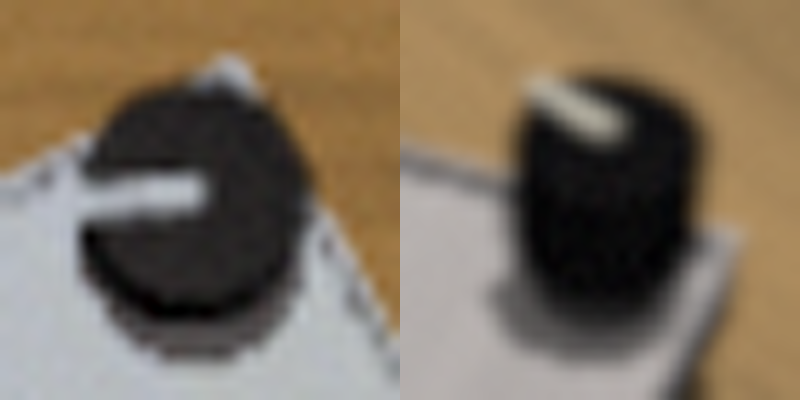

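View pics/t0c.png

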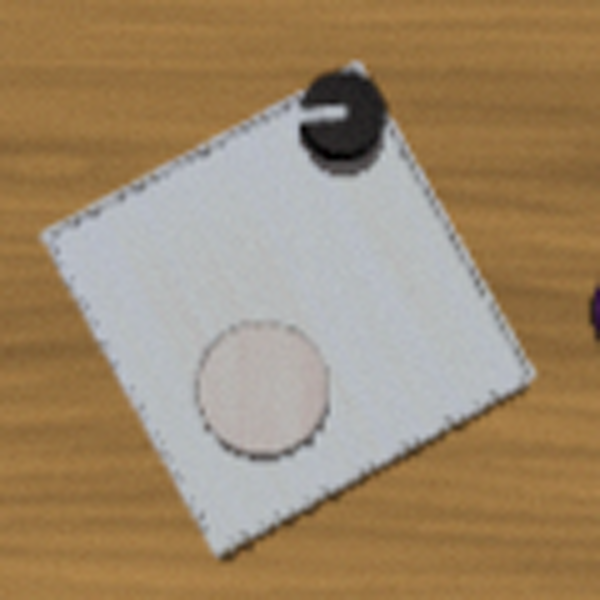

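Run:
```python
from h import *
t=cv2.imread("pics/top0.png");s=cv2.imread("pics/side0.png")
bx=np.array([[272.2,241.6],[336.5,205.8],[372.3,270.3],[308,306]])
w=np.array([onz("top",*p,0.047) for p in bx]);print(w.round(4)); ctr=w.mean(0)
print("ctr",ctr,[np.linalg.norm(w[i]-w[(i+1)%4]) for i in range(4)])
d=w[1]-w[3]
print("diag deg",np.degrees(np.arctan2(d[1],d[0])), "centre+99:",ctr+.099*d/np.linalg.norm(d))
k=np.array(onz("top",333.3,217.2,.083));print("knob top",k)
# stripe
p,q=onz("top",334,216.5,.083),onz("top",325,217.4,.083)
g=t.max(2).astype(float);sub=g[213:221,325:335];yy,xx=np.mgrid[213:221,325:335];wt=(sub-50).clip(0)
pts=np.array([[x,(wt[:,x-325]*yy[:,0]).sum()/wt[:,x-325].sum()] for x in range(326,334)]);print(pts)
f=np.polyfit(pts[:,0],pts[:,1],1);print(f)
a=onz("top",333,np.polyval(f,333),.083);b=onz("top",325,np.polyval(f,325),.083)
e=b-a;print("stripe deg",np.degrees(np.arctan2(e[1],e[0])))
# knob via side
m=(s.max(2)<60).astype(np.uint8);m[:225]=0;m[255:]=0;m[:,:330]=0;m[:,360:]=0
ys,xs=np.nonzero(m);print("side",xs.min(),xs.max(),ys.min(),ys.max(),xs.mean(),ys.mean())
print(proj("side",[k[0],k[1],.083]),proj("side",[k[0],k[1],.05]))
print(two((333.3,217.2),(345.2,233.5)))
```

```text
[[ 0.4963  0.1376  0.047 ]
 [ 0.594  -0.0273  0.047 ]
 [ 0.4281 -0.1239  0.047 ]
 [ 0.3323  0.0404  0.047 ]]
ctr [0.46268714 0.00670054 0.047     ] [np.float64(0.19166124801032247), np.float64(0.19189044907997033), np.float64(0.19017603360899057), np.float64(0.1906382931256257)]
diag deg -14.507686616647169 centre+99: [ 0.55853043 -0.01809994  0.047     ]
knob top [ 0.55999766 -0.01858826  0.083     ]
[[326.         217.3008596 ]
 [327.         217.49249249]
 [328.         217.34285714]
 [329.         217.1552795 ]
 [330.         217.10326087]
 [331.         217.12195122]
 [332.         216.98542274]
 [333.         216.93729373]]
[-6.89886458e-02  2.39911686e+02]
stripe deg 95.38375855145756
side 337 352 229 250 344.60869565217394 240.23320158102766
(np.float64(343.8646004020202), np.float64(233.16605495805268)) (np.float64(343.7534263006246), np.float64(242.97742184506137))
(array([ 0.56148088, -0.01957992,  0.08146365]), np.float64(0.003227473630109736))
```

Run:
```python
from h import *
# cabinet: front-top edge vs front-bottom, top view; side view top corner
print("bottom front",onz("top",108,320,0))
for h in(.1,.15,.2,.25,.3): print(h,onz("top",68,368,h),onz("top",68,272,h),onz("side",166,125,h))
print(two((72,272),(166,125)))
print("tin",onz("top",318,272,.07),"grip px",proj("top",[.152,.658,.25]))
```

```text
bottom front [0.27884345 0.57336239 0.        ]
0.1 [0.17299507 0.6202066  0.1       ] [0.4062685  0.63288136 0.1       ] [0.4570275 0.7278548 0.1      ]
0.15 [0.18431529 0.59396942 0.15      ] [0.40746765 0.60609426 0.15      ] [0.42361162 0.64355275 0.15      ]
0.2 [0.19563551 0.56773223 0.2       ] [0.4086668  0.57930715 0.2       ] [0.39019575 0.5592507  0.2       ]
0.25 [0.20695572 0.54149505 0.25      ] [0.40986595 0.55252005 0.25      ] [0.35677988 0.47494865 0.25      ]
0.3 [0.21827594 0.51525786 0.3       ] [0.41106509 0.52573294 0.3       ] [0.323364  0.3906466 0.3      ]
(array([0.40435808, 0.58219121, 0.18355387]), np.float64(0.00994371001007806))
tin [0.42064893 0.0167305  0.07      ] grip px (np.float64(11.245934760745058), np.float64(393.1213896982298))
```

Request:
drive_tool --increments "0.01 -0.03 0.02 0; 0.017 -0.03 0.01 0; 0.017 -0.03 0 0; 0.017 -0.03 0 0; 0.017 -0.03 0 0; 0.017 -0.03 0 0; 0.017 -0.03 0 0; 0.017 -0.03 0 0; 0.017 -0.03 0 0; 0.017 -0.03 0 0; 0.017 -0.03 0 0; 0.017 -0.03 0 0" --grip 1 --squeeze 40

```text
t: 1.1
eef_pos: [0.3491, 0.2959, 0.2831]
tool_rot: [-0.0, 0.113, 0.994, -0.0]
contact_force: [0.3, -0.0, -0.6]
gripper_width: 0.999
```

Remaining: (+0.211, -0.315), then down.

Request:
drive_tool --increments "0.02 -0.03 0 0; 0.02 -0.03 0 0; 0.02 -0.03 0 0; 0.02 -0.03 0 0; 0.02 -0.03 0 0; 0.02 -0.03 -0.01 0; 0.02 -0.03 -0.015 0; 0.02 -0.03 -0.015 0; 0.02 -0.03 -0.02 0; 0.02 -0.03 -0.02 0; 0.011 -0.015 -0.02 0; 0 0 -0.02 0"

```text
t: 2.1
eef_pos: [0.5616, -0.0225, 0.1624]
tool_rot: [0.001, 0.116, 0.993, -0.001]
contact_force: [-0.1, 0.1, 0.8]
gripper_width: 1.002
```

Run:
```python
from h import *
o=bot.get_obs();print(o["t"],o["q"].round(3),o["eef_pos"].round(4))
a=bot.read_camera("side")[:,:,::-1];cv2.imwrite("pics/s1.png",cv2.resize(a[140:320,220:440],(733,600)))
```

```text
2.1 [-0.428  0.426  0.454  1.939 -0.245  0.828  1.495] [ 0.5616 -0.0225  0.1624]
```

View pics/s1.png

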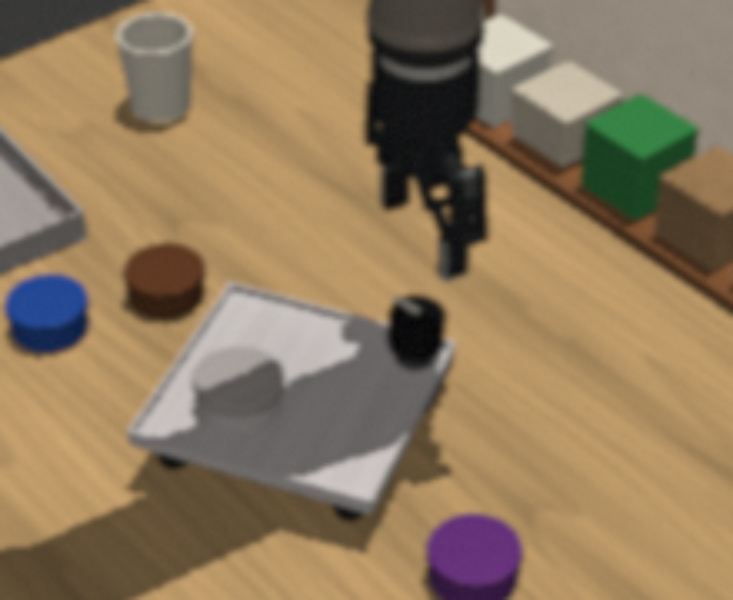

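The open fingers straddle the knob, with finger tips at crop (395,200) and (453,270) and the knob at (415,330). Joint 7 has room to turn. Going down.

Request:
drive_tool --increments "-0.001 0.0035 -0.02 0; 0 0 -0.02 0; 0 0 -0.02 0; 0 0 -0.015 0; 0 0 -0.007 0; 0 0 0 0; 0 0 0 0"

```text
t: 2.73
eef_pos: [0.5589, -0.0134, 0.0818]
tool_rot: [-0.0, 0.113, 0.994, 0.0]
contact_force: [0.0, -0.2, 0.2]
gripper_width: 1.0
```

Run:
```python
from h import *
o=bot.get_obs();print(o["t"],o["q"].round(3),o["eef_pos"].round(4))
a=bot.read_camera("side")[:,:,::-1];b=bot.read_camera("top")[:,:,::-1]
cv2.imwrite("pics/s2.png",np.hstack([cv2.resize(a[180:280,290:390],(400,400)),cv2.resize(b[170:270,285:385],(400,400))]))
```

```text
2.7333 [-0.386  0.542  0.388  1.989 -0.32   0.669  1.549] [ 0.5589 -0.0134  0.0818]
```

View pics/s2.png

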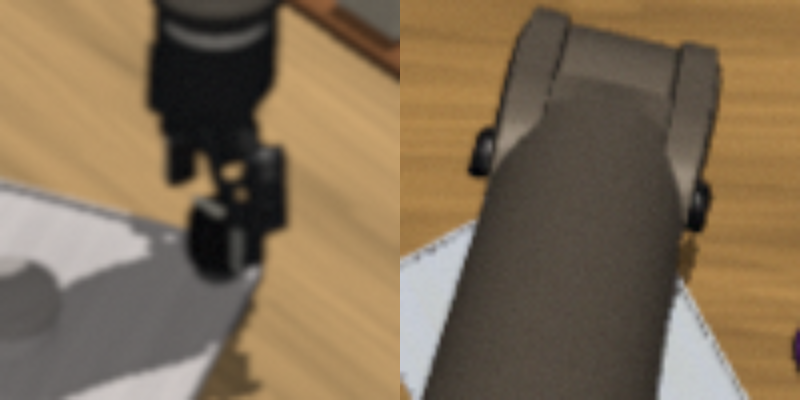

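The fingers are around the knob. The TCP settled about 5 mm off in y, so I'll correct that and close.

Request:
drive_tool --increments "0.001 -0.0055 -0.002 0; 0 0 0 0; 0 0 0 0"

```text
t: 3.08
eef_pos: [0.56, -0.0199, 0.0798]
tool_rot: [0.0, 0.114, 0.994, 0.0]
contact_force: [0.4, -0.1, -0.4]
gripper_width: 0.997
```

Request:
drive_tool --increments "0 0 0 0; 0 0 0 0; 0 0 0 0; 0 0 0 0; 0 0 0 0; 0 0 0 0; 0 0 0 0; 0 0 0 0" --grip 0 --squeeze 40

```text
t: 3.75
eef_pos: [0.5605, -0.0191, 0.0798]
tool_rot: [0.001, 0.113, 0.994, 0.0]
contact_force: [0.0, 0.5, 5.2]
gripper_width: 0.5
```

Request:
drive_tool --increments "0 0 0.0002 -0.08; 0 0 0.0002 -0.08; 0 0 0.0002 -0.08; 0 0 0.0002 -0.08; 0 0 0.0002 -0.08; 0 0 0.0002 -0.08; 0 0 0.0002 -0.08; 0 0 0.0002 -0.08; 0 0 0.0002 -0.08; 0 0 0.0002 -0.08; 0 0 0 0; 0 0 0 0"

```text
t: 4.75
eef_pos: [0.5593, -0.0189, 0.0816]
tool_rot: [-0.001, 0.491, 0.871, -0.0]
contact_force: [-3.0, 1.1, 8.5]
gripper_width: 0.503
```

Run:
```python
from h import *
o=bot.get_obs();print(o["t"],o["q"].round(3),o["eef_pos"].round(4),o["contact_force"].round(1),o["torque"].round(2),o["tool_rot"].round(3))
a=bot.read_camera("side")[:,:,::-1];b=bot.read_camera("top")[:,:,::-1]
cv2.imwrite("pics/s3.png",np.hstack([cv2.resize(a[200:320,250:370],(400,400)),cv2.resize(b[190:310,265:385],(400,400))]))
```

```text
4.75 [-0.531  0.592  0.601  1.997 -0.509  0.706  0.932] [ 0.5593 -0.0189  0.0816] [-3.   1.1  8.5] [-0.13  0.83 -0.01] [-0.001  0.491  0.871 -0.   ]
```

View pics/s3.png

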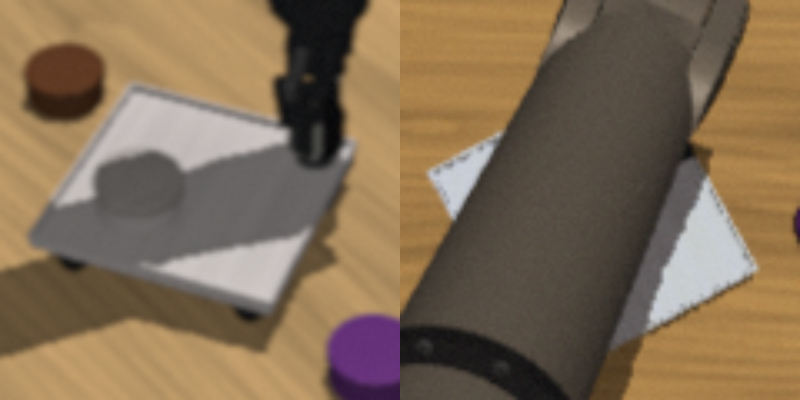

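The stand looks unturned and the knob is held. The tool is pressing down with 8.5 N, so the second half of the turn gets a bit more rise.

Request:
drive_tool --increments "0 0 0.0004 -0.08; 0 0 0.0004 -0.08; 0 0 0.0004 -0.08; 0 0 0.0003 -0.08; 0 0 0.0003 -0.08; 0 0 0.0003 -0.08; 0 0 0.0003 -0.08; 0 0 0.0003 -0.08; 0 0 0.0003 -0.08; 0 0 0.0003 -0.08; 0 0 0 -0.08; 0 0 0 0"

```text
t: 5.85
eef_pos: [0.5583, -0.0185, 0.0839]
tool_rot: [-0.001, 0.816, 0.578, -0.001]
contact_force: [-3.9, 2.9, 3.8]
gripper_width: 0.502
```

Request:
drive_tool --increments "0 0 0 0; 0 0 0 0; 0 0 0 0; 0 0 0 0; 0 0 0 0; 0 0 0 0" --grip 1

```text
t: 6.35
eef_pos: [0.5599, -0.0194, 0.0847]
tool_rot: [0.0, 0.815, 0.579, 0.0]
contact_force: [0.2, 0.7, 0.1]
gripper_width: 1.001
```

Request:
drive_tool --increments "0 0 0.01 0; 0 0 0.02 0; 0 0 0.03 0; 0 0 0.03 0; 0 0 0.03 0; 0 0.04 0.02 0; 0 0.04 0.01 0; 0 0.04 0 0; 0 0.04 0 0; -0.01 0.04 0 0; -0.01 0.04 0 0; 0 0 0 0"

```text
t: 7.35
eef_pos: [0.5373, 0.2285, 0.2327]
tool_rot: [-0.002, 0.812, 0.584, 0.0]
contact_force: [-0.2, 0.9, -1.4]
gripper_width: 1.004
```

Run:
```python
from h import *
o=bot.get_obs();print(o["t"],o["q"].round(3),o["eef_pos"].round(4))
a=bot.read_camera("side")[:,:,::-1];b=bot.read_camera("top")[:,:,::-1]
cv2.imwrite("pics/side4.png",a);cv2.imwrite("pics/top4.png",b)
cv2.imwrite("pics/s4.png",np.hstack([cv2.resize(a[200:320,250:370],(400,400)),cv2.resize(b[190:310,265:385],(400,400))]))
```

```text
7.35 [-1.257  0.546  1.055  1.847 -0.544  1.073 -0.313] [0.5373 0.2285 0.2327]
```

View pics/s4.png

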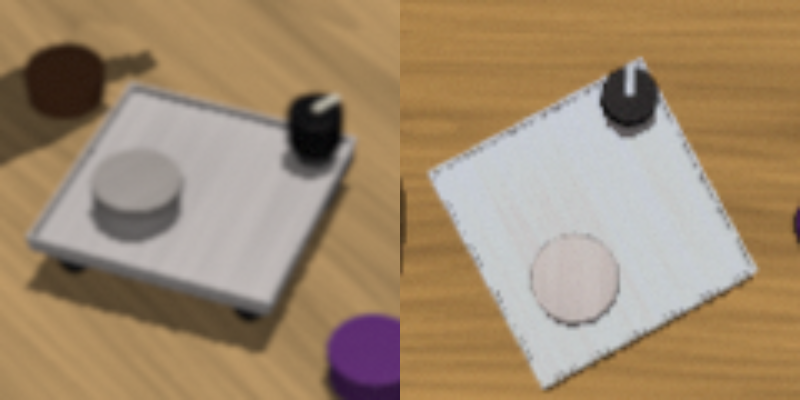

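Run:
```python
from h import *
t=cv2.imread("pics/top4.png");hsv=cv2.cvtColor(t,cv2.COLOR_BGR2HSV)
m=((hsv[...,1]<45)&(hsv[...,2]>120)).astype(np.uint8);m[:200]=0;m[315:]=0;m[:,:265]=0;m[:,380:]=0
c=max(cv2.findContours(m,0,2)[0],key=cv2.contourArea)
bx=cv2.boxPoints(cv2.minAreaRect(c));w=np.array([onz("top",*p,.048) for p in bx]);print(bx)
i=w[:,0].argmax();d=w[i]-w[(i+2)%4];dg=np.degrees(np.arctan2(d[1],d[0]))
g=t.max(2).astype(float)
print(g[205:222,328:345].astype(int))
pts=[]
for y in range(211,217):
    x=np.arange(330,340);wt=(g[y,330:340]-60).clip(0);pts.append([(wt*x).sum()/wt.sum(),y])
pts=np.array(pts);f=np.polyfit(pts[:,1],pts[:,0],1);print(pts)
a=onz("top",np.polyval(f,217),217,.088);b=onz("top",np.polyval(f,210),210,.088);e=b-a
s=np.degrees(np.arctan2(e[1],e[0]));print("ctr",w.mean(0),"diag",dg,"stripe",s,"knob rad",-np.radians(s-dg))
```

```text
[[272.3758  241.52226]
 [336.8344  206.36302]
 [372.14648 271.10187]
 [307.68787 306.2611 ]]
[[157 162 162 163 163 161 159 163 160 162 162 162 160 162 164 164 166]
 [166 165 167 166 165 163 163 167 168 168 168 166 167 168 169 165 166]
 [167 170 168 168 166 169 169 168 179 182 165 168 165 164 167 167 165]
 [163 161 165 168 161 167 178 178 160 164 169 156 158 160 159 158 160]
 [156 152 157 150 146 175 189 189 161 188 181 150 150 148 151 148 151]
 [154 144 112  99 114 188 200 146 119 157 158 158 154 152 153 151 151]
 [112  96  55  46  97 186 198 112  49  64  88 132 164 157 156 161 156]
 [ 53  40  49  46  96 187 198 115  45  44  45  75 130 165 163 165 165]
 [ 47  52  44  47  99 188 196 113  43  43  45  50  81 131 161 164 158]
 [ 47  50  43  48 109 199 199 114  44  43  45  46  46  90 157 157 156]
 [ 48  50  52  43 118 213 194 113  45  41  45  44  39  65 126 156 159]
 [ 50  48  44  46 117 213 195 109  43  46  44  50  46  56 111 159 160]
 [ 48  47  48  47 115 214 196 115  44  43  44  43  43  51 105 169 156]
 [ 45  48  48  52  83 150 134  76  46  47  43  41  46  49 114 184 156]
 [ 48  50  48  49  49  55  55  47  46  43  46  43  39  47 101 164 169]
 [ 47  47  48  48  47  43  50  48  43  47  47  43  45  59 103 160 185]
 [ 43  44  47  49  48  42  44  48  43  40  46  46  43  72 149 188 164]]
[[334.73522976 211.        ]
 [333.81401617 212.        ]
 [333.57022472 213.        ]
 [333.51968504 214.        ]
 [333.45728643 215.        ]
 [333.44670051 216.        ]]
ctr [0.46166042 0.00665593 0.048     ] diag -14.896482806768553 stripe -10.839449511323851 knob rad -0.07080858886854592
```

Run:
```python
from h import *
t=cv2.imread("pics/top4.png");s=cv2.imread("pics/side4.png")
g=t.max(2).astype(float);P=[]
for y in range(213,218):
    x=np.arange(330,337);wt=(g[y,330:337]-60).clip(0);P.append([(wt*x).sum()/wt.sum(),y])
f=np.polyfit(np.array(P)[:,1],np.array(P)[:,0],1)
a=onz("top",np.polyval(f,217),217,.088);b=onz("top",np.polyval(f,210),210,.088);e=b-a
print("top stripe",np.degrees(np.arctan2(e[1],e[0])))
hs=cv2.cvtColor(s,cv2.COLOR_BGR2HSV)
k=s[225:245,334:358].max(2);print(k[:14])
z=cv2.resize(s[220:250,330:360],(600,600),interpolation=cv2.INTER_CUBIC);cv2.imwrite("pics/k4.png",z)
# other things moved? difference of images before/after
for n in("top","side"):
    d=cv2.absdiff(cv2.imread(f"pics/{n}0.png"),cv2.imread(f"pics/{n}4.png")).max(2)
    cv2.imwrite(f"pics/d{n}.png",d)
a=np.hstack([cv2.resize(cv2.imread(f"pics/d{n}.png"),(400,300)) for n in("top","side")]);cv2.imwrite("pics/d.png",a)
```

```text
top stripe -0.17780876602971332
[[172 175 178 179 180 179 177 173 169 166 167 166 167 170 172 172 170 168
  167 165 160 157 157 155]
 [171 172 173 178 179 181 180 176 170 164 161 161 163 168 169 171 170 171
  169 167 164 161 158 156]
 [172 171 173 174 176 173 168 161 149 136 133 133 139 147 155 167 176 173
  172 169 168 164 162 160]
 [174 173 170 166 158 141 122 106  93  81  76  76  86 110 141 171 184 183
  175 171 170 167 166 163]
 [178 175 167 147 118  87  60  45  33  28  36  56  89 126 163 184 184 174
  171 172 173 171 167 166]
 [178 173 154 115  73  38  24  17  17  30  71 115 146 168 177 168 146 131
  144 163 172 172 171 168]
 [175 166 132  85  39  19  19  18  29  67 120 161 176 166 143 113  81  75
  110 148 170 173 174 171]
 [170 152 111  61  23  18  19  19  35  83 135 161 154 123  84  52  28  41
   89 140 167 175 174 172]
 [168 142  94  44  21  23  18  19  28  59  95 111  95  63  36  21  15  31
   81 135 165 173 175 173]
 [168 138  87  41  19  18  19  17  23  29  44  48  39  25  19  19  18  25
   76 135 165 173 172 173]
 [163 135  85  39  16  16  22  20  15  19  19  21  20  17  20  20  15  26
   77 136 166 173 172 173]
 [140 118  73  32  17  18  17  22  19  20  23  21  19  24  22  21  16  27
   78 137 171 174 172 172]
 [113  93  57  22  14  16  21  19  21  24  25  25  23  25  24  20  14  29
   82 141 172 177 175 172]
 [131 102  62  26  11   9  15  18  23  25  27  27  27  23  20  14  13  28
   84 144 174 179 177 174]]
```

View pics/d.png

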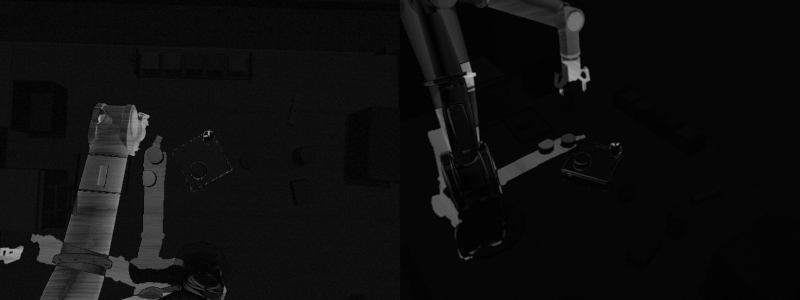

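View pics/k4.png

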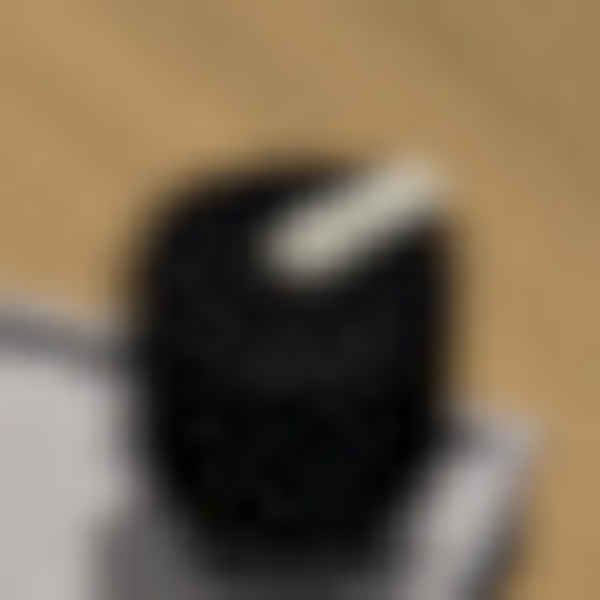

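Run:
```python
from h import *
s=cv2.imread("pics/side4.png");g=s.max(2).astype(float)
P=[]
for x in range(344,351):
    y=np.arange(228,236) if x<348 else np.arange(227,234); w=(g[y,x]-70).clip(0);P.append([x,(w*y).sum()/w.sum()])
print(P)
for p,q in (((344.5,232.3),(351.0,228.6)),((345,232),(350,229.2))):
    e=onz("side",*q,.088)-onz("side",*p,.088);print(np.degrees(np.arctan2(e[1],e[0])))
e=onz("side",348,np.interp(348,*np.array(P).T),.088)-onz("side",344,P[0][1],.088);print(np.degrees(np.arctan2(e[1],e[0])))
```

```text
[[344, np.float64(231.6530612244898)], [345, np.float64(231.4014598540146)], [346, np.float64(230.91411042944785)], [347, np.float64(230.19241982507288)], [348, np.float64(229.12189616252823)], [349, np.float64(228.75496688741723)], [350, np.float64(228.458432304038)]]
1.021694277278631
0.5636239675081359
4.064920294050483
```

The top and side views both put the stripe at about 0° world against the diagonal at -15°. The knob is therefore at about -0.26 rad, and the foot is about 0.65 mm short. That is within tolerance, but there is time to trim it. Nothing else has moved.

Request:
drive_tool --increments "0.01 -0.04 0 0; 0.01 -0.04 0 0; 0 -0.04 0 0; 0 -0.04 0 0; 0 -0.04 0 0; 0 -0.04 0 0; 0 0 -0.03 0; 0 0 -0.03 0; 0 0 0 0; 0 0 0 0; 0 0 0 0; 0 0 0 0"

```text
t: 8.45
eef_pos: [0.5608, -0.0223, 0.175]
tool_rot: [0.001, 0.815, 0.579, 0.001]
contact_force: [-0.3, 0.3, 0.4]
gripper_width: 1.0
```

Request:
drive_tool --increments "-0.001 0.003 0 0; 0 0 -0.02 0; 0 0 -0.02 0; 0 0 -0.02 0; 0 0 -0.015 0; 0 0 -0.01 0; 0 0 -0.0045 0; 0 0 0 0; 0 0 0 0; 0 0 0 0"

```text
t: 9.28
eef_pos: [0.5595, -0.019, 0.0847]
tool_rot: [0.0, 0.815, 0.579, 0.001]
contact_force: [-0.0, 0.0, 0.1]
gripper_width: 1.004
```

Request:
drive_tool --increments "0 0 0 0; 0 0 0 0; 0 0 0 0; 0 0 0 0; 0 0 0 0; 0 0 0 0; 0 0 0 0; 0 0 0 0" --grip 0

```text
t: 9.95
eef_pos: [0.5586, -0.0188, 0.0844]
tool_rot: [-0.001, 0.815, 0.579, 0.0]
contact_force: [-3.0, 1.2, 7.8]
gripper_width: 0.501
```

Request:
drive_tool --increments "0 0 0.0003 -0.07; 0 0 0.0003 -0.07; 0 0 0.0003 -0.07; 0 0 0.0002 -0.07; 0 0 0 0; 0 0 0 0; 0 0 0 0"

```text
t: 10.53
eef_pos: [0.5583, -0.0188, 0.0851]
tool_rot: [-0.001, 0.888, 0.46, -0.0]
contact_force: [-2.8, 0.8, 5.6]
gripper_width: 0.496
```

Request:
drive_tool --increments "0 0 0 0; 0 0 0 0; 0 0 0 0; 0 0 0 0; 0 0 0 0; 0 0 0 0" --grip 1

```text
t: 11.03
eef_pos: [0.5588, -0.019, 0.0848]
tool_rot: [0.0, 0.888, 0.459, 0.0]
contact_force: [0.5, -0.3, 0.3]
gripper_width: 1.0
```

Request:
drive_tool --increments "0 0 0.01 0; 0 0 0.02 0; 0 0 0.03 0; 0 0 0.03 0; 0 0 0.03 0; 0 0.04 0.02 0; 0 0.04 0.01 0; 0 0.04 0 0; 0 0.04 0 0; -0.01 0.04 0 0; -0.01 0.04 0 0; 0 0 0 0"

```text
t: 12.03
eef_pos: [0.5365, 0.2287, 0.2328]
tool_rot: [-0.002, 0.885, 0.465, -0.0]
contact_force: [-0.2, 1.4, -0.7]
gripper_width: 0.999
```

Request:
drive_tool --increments "0 0 0 0; 0 0 0 0; 0 0 0 0; 0 0 0 0"

```text
t: 12.37
eef_pos: [0.5392, 0.2164, 0.234]
tool_rot: [0.0, 0.889, 0.458, 0.0]
contact_force: [0.1, -0.5, 1.0]
gripper_width: 1.001
```

Run:
```python
from h import *
a=bot.read_camera("side")[:,:,::-1];t=bot.read_camera("top")[:,:,::-1].copy()
cv2.imwrite("pics/side5.png",a);cv2.imwrite("pics/top5.png",t)
cv2.imwrite("pics/s5.png",np.hstack([cv2.resize(a[200:320,250:370],(400,400)),cv2.resize(t[190:310,265:385],(400,400))]))
hsv=cv2.cvtColor(t,cv2.COLOR_BGR2HSV)
m=((hsv[...,1]<45)&(hsv[...,2]>120)).astype(np.uint8);m[:200]=0;m[315:]=0;m[:,:265]=0;m[:,380:]=0
c=max(cv2.findContours(m,0,2)[0],key=cv2.contourArea)
bx=cv2.boxPoints(cv2.minAreaRect(c));w=np.array([onz("top",*p,.048) for p in bx])
i=w[:,0].argmax();d=w[i]-w[(i+2)%4];dg=np.degrees(np.arctan2(d[1],d[0]))
g=t.max(2).astype(float);P=[]
for y in range(212,218):
    x=np.arange(330,339);wt=(g[y,330:339]-60).clip(0);P.append([(wt*x).sum()/wt.sum(),y])
P=np.array(P);print(P.round(2).tolist());P=P[1:]
f=np.polyfit(P[:,1],P[:,0],1)
e=onz("top",np.polyval(f,210),210,.088)-onz("top",np.polyval(f,217),217,.088)
s=np.degrees(np.arctan2(e[1],e[0]));print("ctr",w.mean(0),dg,s,-np.radians(s-dg))
print(g[208:219,330:341].astype(int))
```

```text
[[335.26, 212.0], [334.94, 213.0], [334.74, 214.0], [334.42, 215.0], [334.16, 216.0], [333.88, 217.0]]
ctr [0.4619173  0.00651942 0.048     ] -15.008590622819261 -13.774852159753591 -0.021532798288990396
[[165 164 161 168 178 181 155 163 168 157 157]
 [153 152 135 128 147 178 165 168 185 160 146]
 [111  95  84  73 105 172 194 169 165 171 151]
 [ 60  41  49  44 105 200 189 104  88 136 168]
 [ 49  53  48  47 115 214 191  67  47  82 146]
 [ 51  48  50  75 156 205 165  57  47  53  86]
 [ 48  51  46  90 176 200 141  46  45  43  51]
 [ 45  50  54 113 199 195  96  46  42  44  45]
 [ 49  47  57 131 211 188  50  43  44  46  43]
 [ 50  50  82 163 203 162  47  43  44  42  42]
 [ 49  46  69 124 137  96  46  47  45  42  41]]
```

View pics/s5.png

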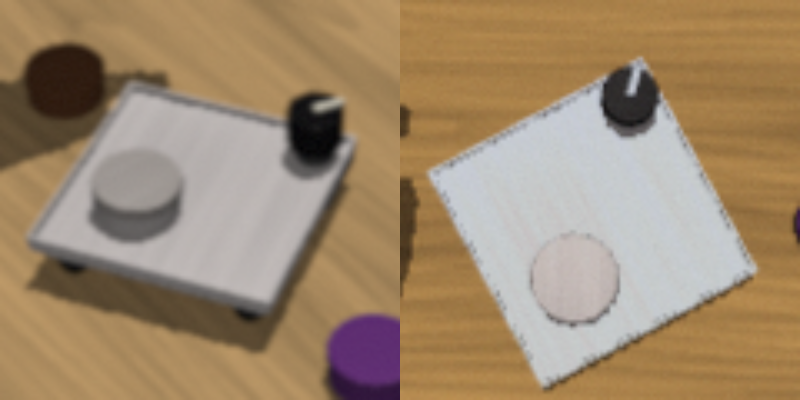

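The stripe (crop (630,95) to (640,65)) now points along the diagonal to the corner at (642,60). The knob reads about -0.02 rad, the tin is unchanged at (575,280), and the gripper is clear.

```bash
python3 -c "
from station import bot
print(bot.hand_in())"
```

```text
the job is handed in; nothing more can be done
None
```

I turned the knob clockwise until its white stripe lined up with the plate's diagonal, let go, moved the arm clear and handed the job in at about 12.5 s. The hand-in gives no verdict.

- **Turning:** The knob read about -1.92 rad at the start. The first grip turned the tool 1.84 rad, but the knob still read about -0.26 rad in both camera views, so the first reading was off or the knob slipped a little. I gripped it again and turned about 0.26 rad more.
- **Knob:** The last top picture puts it at about -0.02 rad, good to roughly 0.1 rad. That leaves the screw foot within about 0.3 mm of level, worked out from the stripe. I did not measure the heights of the soles directly.
- **Stand and tin:** The stand's centre is about 1 mm from where it began. The tin is still in place on the plate.
- **Other things:** Comparing pictures from before the first grip and after the first release showed no movement. I did not repeat that comparison after the second grip.
- **Robot:** The gripper is open and clear, and the force reading is close to zero.

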